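# Fit the bayonet lamp insert in a microscope lamp house and hold it

## Robot

A 6-joint arm with a two-finger parallel gripper is mounted at the origin on the work surface. World frame = base frame: x ahead of the robot, y to its left, z up, the work surface at z = 0. Lengths are in mm, angles in degrees, forces in N, time in s.
With the tool pointing down it reaches from about 350 to 850 mm from the base axis. Payload 8.1 kg.
Tool frame: the origin (TCP) lies at the very end of the fingers, on their centre line; the grasp point (between the pads) lies r.tcp_to_grasp behind it (r.tcp_to_grasp is the distance from the TCP to the grasp point, in mm); z points along the fingers, y is the line along which they close (so a half turn about z gives the same grasp; the last joint's range is limited). The gripper opens to 85 mm and grips with 20 to 120 N. Pads are 22 mm wide; open, the fingers measure 114 mm over their backs; the gripper's body (76 mm by 85 mm) begins 54 mm behind the grasp point. The pads swing forward as they close: fully open they stand 13 mm farther back than shut.
Start: joints at [60.596, 7.471, 85.268, -0, 87.261, -4.893], TCP at [248.902, 545.942, 231.292] pointing down, gripper open.
Joint ranges: [-169.43, 169.43], [-51.17, 129.36], [1.28, 143.12], [-76.62, 256.62], [0, 156.53], [-152.29, 152.29]. Speed limits (degrees/s): [136.94, 136.94, 159.86, 180, 180, 180].

## Interface

Orientations are given as [roll, pitch, yaw] about the fixed x, y, z axes, in that order (R = Rz(yaw) Ry(pitch) Rx(roll)).
In Python, from bench import sense, viewer, order, r gives the robot as it stands.
- The arm moves only by the tool carry_out, never from a script. Its argument "increments" is one flat list of numbers, 7 for each row, row after row: the shift along the tool's x, y, z as a fraction of full scale, then the turn, a rotation vector about the tool's x, y, z as a fraction of full scale, then the opening, from -1 (shut) to 1 (fully open). A call has exactly 10 rows; each row is the pose to reach, as a shift and turn from the pose commanded when the call began, along the tool's axes at that moment, turning the shorter way round; what a row does not reach only later rows make up. Full scale, the value 1, is 400 mm for a shift and 2 pi rad for a turn. A row lasts 1/8 s, in which the tool goes at most 62.5 mm and 10.7 degrees, less where a joint would pass 70% of its speed; a pose out of reach is approached as far as the arm can. A call with a number of a shift or a turn outside -1 to 1 is refused whole. A call with a gripper value outside its range is refused whole. The fingers move at their own pace and stop on an object; "force" is the grip in N (left out, the last holds). Time passes only in rows, so rows that repeat a pose let the fingers close, or fill a call up. It gives the time, the measured TCP pose, the force, the opening and the grip force at its end, in the units of the state.
- sense(): the state, without advancing time (a new reading comes with each control period).
- viewer.snapshot(name): name is "scene" or "top" or "wrist"; returns the picture (400x640x3 uint8, red, green, blue); there is no depth.
- viewer.get_calibration(name): a dict with "fx", "fy", "cx", "cy" (pixels), "R" (3x3) and "t" (3): a world point X has camera coordinates R X + t. Camera axes: x right, y down, z forward; pixel columns grow to the right and rows downward; lengths in mm; the calibration is good to about 2 mm. A picture is of the moment at which its call begins: read the wrist's pose just before it. get_calibration takes no time and is no camera call; for the wrist camera it gives the pose at the moment of the call.
- order.hand_in(): hands the job in; it is judged then, once.
The state is a dict: "time": time; "joint_pos": joint angles; "qd": joint speeds; "joint_efforts": joint torques, N m; "tool_pos": TCP position; "tcp_rot": TCP orientation; "ft_force": force on the tool from outside, world axes, zero at the start; "wrist_torque": the same for the moment, N m; "finger_gap": finger opening in mm; "grip_force": force on a finger pad.
Only numpy, scipy, OpenCV 4.12 (cv2) and the standard library are available. Lean on these libraries where they do the work, as an engineer would, in place of code of your own. Each camera call takes 0.05 s, during which the arm holds its last target. There are 200 camera calls.

## Task

Take the lamp insert with the flat wing grip, put it into the socket on top of the microscope lamp house with its two lugs in the two notches, push it down against the spring, and then twist it a quarter turn clockwise (seen from above) so that its lugs are locked under the cover plate. The locking screw is not in yet and the socket springs back, so do not let go: finish while still holding the insert down in the socket and turned. Leave the other things on the bench where they are.

Things in the scene. Friction and masses are not known exactly. Their poses are not given: they have to be found in the camera images.
- lamp: Lamp insert, loose, 0.16 kg, 72 mm tall, upright. Origin: centre of underside, z up. Foot z 0-9 mm with a 9 mm wide slot along x; aluminium cylinder radius 16 (fins radius 19), z 8-34; two steel lugs along +x and -x to 24 mm from the axis, 8 wide, z 8-14; grey disc radius 26, z 34-38; grey wing grip 44 long (x, as the lugs), 12 thick (y), z 38-72. Same after a half turn.
- grip (a point): Point on the insert's axis in the wing grip, 59 mm above the underside: 13 mm below the wing's top, 21 mm above the disc. The insert's axes.
- house: Lamp house, fixed: cream box 130 x 130 mm, 90 mm tall, with an aluminium cover plate as its top, cooling fins (12 mm) at its +x and -x sides, a lens tube (radius 25 mm, 30 mm long, well below the top) at its +y side. Origin: centre of its underside. The two notches of the socket lie along its x.
- socket (a point): Centre of the socket mouth, on the cover plate's top (90 mm up), axes of the house. Plate 6 mm thick, round hole radius 18.5 mm, two notches along +x and -x, 12 mm wide, out to 27 mm. Under the plate lugs turn freely, in a notch they cannot. An insert let in rests at first on the sprung rotor, lugs in the notches, its underside 14 mm below this point.
- rib (a point): Top of the brass rib across the middle of the rotor, 6 mm wide, 25 mm long, 5 mm high. It enters the slot in the insert's foot with 1.5 mm to spare either side, and so turns with the insert (0.13 rad of play). The point's axes turn with the rotor; its x lies along the rib.
- plunger (a joint): How far the sprung rotor is pushed down, m: 0 at rest, 0.014 at the stop (insert's underside then 28 mm below the socket point). The insert's lugs clear the plate and can turn beyond 0.006; once turned, the spring holds them up against the plate at 0.006. Spring: 3 N to start, 6 N at 6 mm, 10 N at the stop.
- rotor (a joint): How far the rotor is turned clockwise seen from above, rad: 0 at rest (rib along the notches), stop at 1.6. A spring turns it back: 0.05 N m at 0, 0.17 N m at 1.5 rad. It cannot turn counter-clockwise from 0.
- knob_insert: Another insert, not wanted: no lugs, a round knob of radius 17 mm in place of the wing, 64 mm tall. It and the lamp insert may have changed places. Origin: centre of its underside.
- objective: Microscope objective standing on the bench, steel, radius 15 mm, 46 mm tall; leave it. Origin: centre of its underside.
- reagent: Amber bottle, radius 30 mm, 130 mm tall; leave it. Origin: centre of its underside.
- beaker: Glass beaker, radius 36 mm, 85 mm tall; leave it. Origin: centre of its underside.
- jar: White jar, radius 28 mm, 65 mm tall; leave it. Origin: centre of its underside.
- driver: Screwdriver lying on the bench, 170 mm long; leave it. Origin: at its middle, underside.
There are look-alikes about, which are no part of the job. What is shaped like the lamp but brown is not meant. There is more than one size of the house; the job needs the larger.

How it is judged (in metres and radians):
On the way, in this order (a step that is already met when the one before it is completed fails the run):
1. the lamp insert is lifted clear of the bench (height (world z) of lamp above 0.04 m and contact force between the fingers and lamp above 1 N), for 0.2 s.
2. the insert stands in the socket with its lugs in the notches and is pushed in against the spring, not yet turned (horizontal distance between lamp and socket below 0.006 m and angle between lamp's own z axis and vertical below 0.15 rad and value of joint plunger above 0.005 m and z of lamp in the frame of socket below -0.017 m and angle between the x axis of lamp and the x axis of house, either way round below 0.4 rad).
3. it is twisted a quarter turn clockwise, lugs under the plate (horizontal distance between lamp and socket below 0.006 m and angle between lamp's own z axis and vertical below 0.15 rad and value of joint plunger above 0.004 m and z of lamp in the frame of socket below -0.017 m and value of joint rotor above 1.2 rad and angle between the x axis of lamp and the y axis of house, either way round below 0.3 rad), for 0.2 s.
At the end, for the whole second after the job is handed in: Fingers still hold the insert (over 3 N); it is within 6 mm of the socket centre, upright within 0.15 rad, its underside over 17 mm below the plate top, plunger over 4 mm down; turned a quarter turn within 0.3 rad with the rotor beyond 1.2 rad; at rest (all of step 3 and contact force between the fingers and lamp above 3 N and linear speed of lamp below 0.02 m/s and velocity of joint rotor below 0.1 rad/s); the arm keeps its last pose, push and grip.
It fails at once if another thing on the bench is knocked or moved by more than 30 mm (distance of any of knob_insert, objective, reagent, beaker, jar, driver from where it was at the start of the episode above 0.03 m).
It also fails if it takes over 50 s, if anything falls off the work surface, if the arm or the gripper's body presses on something with over 40 N, if the wrist force passes 120 N, or if a joint passes its speed limit or range.

## Working session

There is one attempt and no reset: what is moved stays moved. The work goes in short steps, Python scripts to look and compute and a tool call to move; the robot and the scene stay as the last step left them, time stands still between calls to the robot, and variables do not carry over. Pictures are saved under pics/ and viewed, at most 10 in all, crops included, and the job is handed in when it is done.

Besides the shell and the picture viewer there is one more tool, called after "Call:" as name(argument=value, ...) on one line, values as JSON. carry_out: Moves the arm, as the interface text tells. Its arguments: {"type":"object","properties":{"increments":{"type":"array"},"force":{"type":"number"}},"required":["increments"]}

```bash
mkdir -p pics; ls
python3 - <<'E'
from bench import sense, viewer, order, r
import cv2
print(r.tcp_to_grasp); s=sense(); print(s['time'],s['tool_pos'],s['tcp_rot'],s['finger_gap'])
for n in("scene","top"):
    cv2.imwrite(f"pics/{n}0.png",viewer.snapshot(n)[:,:,::-1]); c=viewer.get_calibration(n); print(n,{k:(v if not hasattr(v,'round') else v.round(3).tolist() if hasattr(v,'tolist') else v) for k,v in c.items()})
E
```

```text
pics
18.700000000000003
0.0 [248.62275673 545.45787731 230.21925375] [-1.79892858e+02 -8.73845028e-03  1.55491318e+02] 85.5511461184149
scene {'fx': 467.8442522734846, 'fy': 467.8442522734846, 'cx': 316.3085916166647, 'cy': 208.12867430645758, 'R': [[0.283, 0.959, 0.0], [0.683, -0.202, -0.702], [-0.673, 0.199, -0.712]], 't': [-168.725, -331.454, 1541.81]}
top {'fx': 464.74102101999597, 'fy': 464.74102101999597, 'cx': 322.2594181317281, 'cy': 204.75789905971882, 'R': [[0.001, -1.0, 0.02], [-0.994, -0.003, -0.108], [0.108, -0.02, -0.994]], 't': [-16.008, 627.152, 1098.797]}
```

View pics/scene0.png

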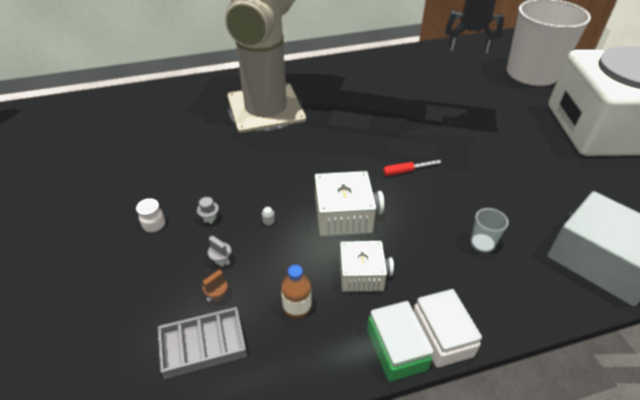

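View pics/top0.png

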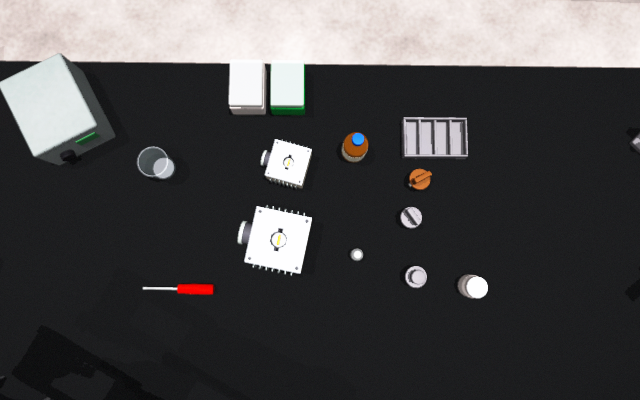

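Candidates in the top view:
- **Inserts:** a grey one with a wing at (411,217), a brown winged one at (420,180, excluded), and a round-knob one at (416,277, excluded).
- **Houses:** the large one at (279,240) and the small one at (289,163, excluded).

I choose (411,217) and the house at (279,240), and check both in an enlarged crop.

```bash
cat > h.py <<'E'
import numpy as np, cv2
from bench import sense, viewer, order, r
from scipy.spatial.transform import Rotation as Ro
def ray(c,uv,z):
    d=c['R'].T@np.array([(uv[0]-c['cx'])/c['fx'],(uv[1]-c['cy'])/c['fy'],1]); o=-c['R'].T@c['t']
    return o+d*(z-o[2])/d[2]
def px(c,X):
    p=c['R']@np.asarray(X,float)+c['t']; return np.array([c['fx']*p[0]/p[2]+c['cx'],c['fy']*p[1]/p[2]+c['cy']])
def cal(n):
    c=viewer.get_calibration(n); c['R']=np.array(c['R']);c['t']=np.array(c['t']); return c
E
python3 - <<'E'
from h import *
im=cv2.imread('pics/top0.png'); c=cal('top')
a=cv2.resize(im[192:242,386:436],(400,400),interpolation=cv2.INTER_CUBIC)
b=cv2.resize(im[195:285,234:324],(400,400),interpolation=cv2.INTER_CUBIC)
cv2.imwrite('pics/crop1.png',np.hstack([a,b]))
print(ray(c,(411,217),60),ray(c,(279,240),90))
print(ray(cal('scene'),(218,243),65))
E
```

```text
[ 595.76033246 -225.62084055   60.        ] [539.45905955  85.74373274  90.        ]
[ 598.08351394 -230.19793867   65.        ]
```

View pics/crop1.png

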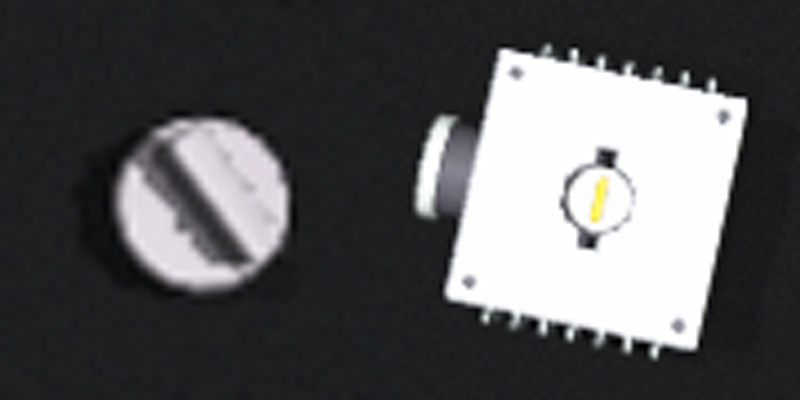

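The crop shows the grey insert with its disc and flat wing at about 35° yaw on the left. On the right is the large house, notches nearly along world x, lens tube at left (+y). Both choices are confirmed; next I work out the approach move.

```bash
cat >> h.py <<'E'
def go(p,yaw,rp=(180,0)):
    s=sense(); R0=Ro.from_euler('xyz',s['tcp_rot'],degrees=True); R1=Ro.from_euler('xyz',[rp[0],rp[1],yaw],degrees=True)
    d=R0.inv().apply(np.array(p)-s['tool_pos']); w=(R0.inv()*R1).as_rotvec()
    print('t',round(s['time'],2),'pos',s['tool_pos'].round(1) if hasattr(s['tool_pos'],'round') else s['tool_pos'],'frac',(d/400).round(4),(w/2/np.pi).round(4))
E
python3 - <<'E'
from h import *
c=cal('top')
q=[(500,48),(747,100),(697,350),(447,298)]
P=np.array([ray(c,(234-400/400*0+(u-400)/4.444-.4,195+v/4.444-.4),90) for u,v in q]); print(P.round(1),P.mean(0).round(1))
for a,b in((0,3),(1,2),):
    d=P[a]-P[b];print(np.degrees(np.arctan2(d[1],d[0])),np.hypot(*d[:2]))
go((420,180,225),95)
w=cal('wrist');s=sense();R0=Ro.from_euler('xyz',s['tcp_rot'],degrees=True)
print('wrist cam in tool',R0.inv().apply(-w['R'].T@w['t']-s['tool_pos']).round(1),(w['R']@R0.as_matrix()).round(2),w['fx'],w['cx'],w['cy'])
E
```

```text
[[619.1 139.5  90. ]
 [592.4  11.   90. ]
 [463.7  36.1  90. ]
 [490.1 164.4  90. ]] [541.3  87.8  90. ]
-10.947104379548772 131.41133454051072
-11.058308567313446 131.04948089507243
t 0.1 pos [248.7 545.5 230.3] frac [-0.7688 -0.6537  0.0143] [-2.00e-04  1.00e-04  1.68e-01]
wrist cam in tool [  79.3   -1.  -141.1] [[ 0.    1.    0.  ]
 [-0.95  0.   -0.31]
 [-0.31 -0.    0.95]] 340.1147926853824 316.23572990325465 195.21831554826588
```

Run:
```python
from h import *
go((541,88,235),169)
```

```text
t 0.1 pos [248.7 545.5 230.3] frac [-1.1395 -0.7375 -0.0106] [-0.0003 -0.0001 -0.0375]
```

Call:
carry_out(increments=[-0.12,-0.075,0,0,0,-0.01,1,-0.24,-0.15,0,0,0,-0.02,1,-0.36,-0.23,0,0,0,-0.03,1,-0.48,-0.31,0,0,0,-0.0375,1,-0.6,-0.39,0,0,0,-0.0375,1,-0.72,-0.47,0,0,0,-0.0375,1,-0.84,-0.55,0,0,0,-0.0375,1,-0.96,-0.64,0,0,0,-0.0375,1,-0.99,-0.73,0,0,0,-0.0375,1,-0.99,-0.7375,0,0,0,-0.0375,1])

```text
time: 1.35
tool_pos: [486.7, 110.9, 230.7]
tcp_rot: [-180.0, -0.1, 168.8]
ft_force: [-0.2, -0.4, -1.2]
finger_gap: 85.4
grip_force: 0.0
```

Run:
```python
from h import *
w=cal('wrist'); im=viewer.snapshot('wrist')[:,:,::-1]; cv2.imwrite('pics/wh.png',im)
np.savez('pics/wh.npz',**w); s=sense();print(s['tool_pos'],s['tcp_rot'],s['joint_pos'],s['ft_force'])
print(px(w,(541,88,90)))
go((596,-226,200),90);
```

```text
[486.55371739 112.07592757 230.88183231] [-1.79989354e+02 -4.60990924e-02  1.68849215e+02] [ 7.08273101e+00 -8.24116862e+00  1.00952261e+02  4.31763410e-03
  8.73360232e+01 -7.17666910e+01] [-0.26697832  0.79854733 -0.06068725]
[304.41578513 243.10030237]
t 1.4 pos [486.6 112.1 230.9] frac [-0.432  -0.7763  0.077 ] [-1.00e-04 -1.00e-04  2.19e-01]
```

View pics/wh.png

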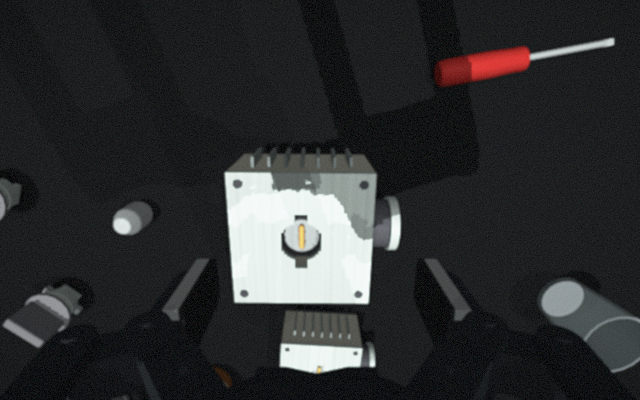

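The wrist view shows the large house: plate corners at about (225,172), (376,173), (369,304) and (234,304), socket centre near (301,240), rib at (301,236). The winged insert is at lower left, about (45,310).

Run:
```python
from h import *
w=dict(np.load('pics/wh.npz'))
P=np.array([ray(w,q,90) for q in [(225,172),(376,173),(369,304),(234,304)]]);print(P.round(1),P.mean(0))
for a,b in((2,1),(3,0),):
    d=P[a]-P[b];print(np.degrees(np.arctan2(d[1],d[0])),np.hypot(*d[:2]))
for a,b in((0,1),(3,2),):
    d=P[b]-P[a];print(np.degrees(np.arctan2(d[1],d[0]))-90,np.hypot(*d[:2]))
print(ray(w,(301,239.5),90), ray(w,(301,217),90),ray(w,(301,267),90))
go((590,-228,200),35)
```

```text
[[462.6  35.2  90. ]
 [488.3 161.4  90. ]
 [616.9 136.3  90. ]
 [591.6   7.5  90. ]] [539.84545851  85.08093354  90.        ]
-11.055164964420548 130.98336144062975
-12.105285700826924 131.9669980486347
-11.546577399352515 128.79157073569323
-11.117667741496405 131.20547604762913
[536.8698      85.68802342  90.        ] [515.38093035  90.2424536   90.        ] [564.47348944  79.8375958   90.        ]
t 1.4 pos [486.6 112.1 230.9] frac [-0.4182 -0.7841  0.077 ] [-2.000e-04 -0.000e+00  3.718e-01]
```

Call:
carry_out(increments=[-0.04,-0.08,0,0,0,0.029,1,-0.08,-0.16,0,0,0,0.058,1,-0.13,-0.24,0,0,0,0.087,1,-0.17,-0.32,0.01,0,0,0.116,1,-0.21,-0.4,0.02,0,0,0.145,1,-0.26,-0.48,0.03,0,0,0.174,1,-0.31,-0.57,0.04,0,0,0.203,1,-0.36,-0.66,0.05,0,0,0.232,1,-0.4,-0.74,0.06,0,0,0.261,1,-0.418,-0.784,0.077,0,0,0.29,1])

```text
time: 2.65
tool_pos: [592.1, -226.7, 200.1]
tcp_rot: [180.0, -0.0, 64.3]
ft_force: [-0.2, 0.2, -0.0]
finger_gap: 85.1
grip_force: 0.0
```

Call:
carry_out(increments=[0,0,0,0,0,0.028,1,0,0,0,0,0,0.056,1,0,0,0,0,0,0.082,1,0,0,0,0,0,0.082,1,0,0,0,0,0,0.082,1,0,0,0,0,0,0.082,1,0,0,0,0,0,0.082,1,0,0,0,0,0,0.082,1,0,0,0,0,0,0.082,1,0,0,0,0,0,0.082,1])

```text
time: 3.9
tool_pos: [591.0, -226.6, 200.5]
tcp_rot: [180.0, -0.0, 35.1]
ft_force: [0.4, -0.4, 0.8]
finger_gap: 85.5
grip_force: 0.0
```

Run:
```python
from h import *
s=sense();w=cal('wrist'); im=viewer.snapshot('wrist')[:,:,::-1]
np.savez('pics/wl.npz',**w); print(s['tool_pos'],s['tcp_rot'],s['joint_pos'])
c=px(w,(596,-226,72)).round().astype(int);print(c)
x0,y0=max(0,min(480,c[0]-80)),max(0,min(280,c[1]-60)); print(x0,y0)
cv2.imwrite('pics/wl.png',cv2.resize(im[y0:y0+120,x0:x0+160],(800,600),interpolation=cv2.INTER_CUBIC))
```

```text
[ 591.04953687 -226.57711211  200.52600558] [ 1.79995963e+02 -1.61580713e-03  3.50701738e+01] [-2.56133414e+01  1.33813769e+01  8.18554694e+01 -5.70392541e-04
  8.47588422e+01  2.93165369e+01]
[318 179]
238 119
```

View pics/wl.png

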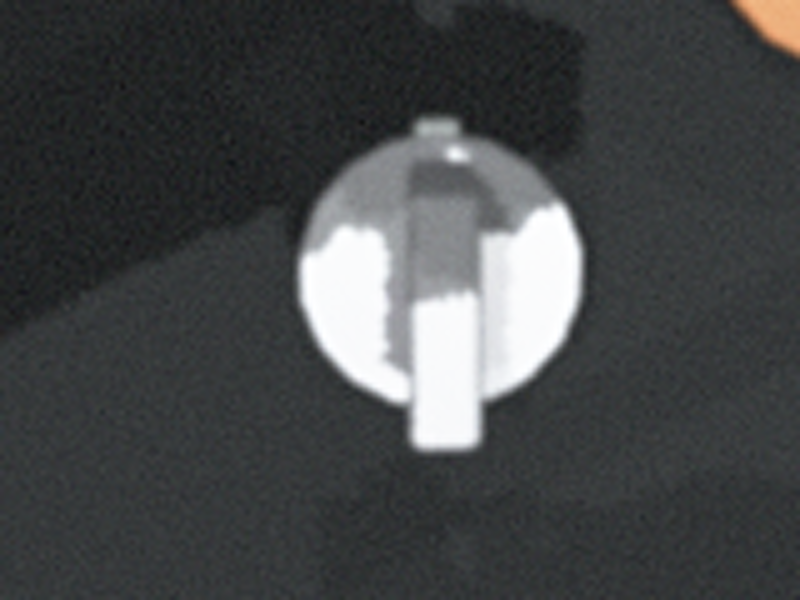

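The insert is aligned with the image: wing top spans crop (411–479, 195–450), disc centre is near (440,272), and a lug shows at (437,125).

Run:
```python
from h import *
w=dict(np.load('pics/wl.npz'))
f=lambda u,v,z:ray(w,(238+(u+.5)/5-.5,119+(v+.5)/5-.5),z)
P=np.array([f(*q,72) for q in [(411,195),(477,195),(481,449),(411,449)]]);print(P.round(1),P.mean(0))
d=(P[0]+P[1]-P[2]-P[3])/2;print(d,np.degrees(np.arctan2(d[1],d[0])))
D=np.array([f(*q,38) for q in [(298,272),(582,272)]]);print(D,D.mean(0))
c=P.mean(0)
go((c[0],c[1],42),35)
```

```text
[[ 611.3 -216.5   72. ]
 [ 617.4 -225.2   72. ]
 [ 582.6 -251.3   72. ]
 [ 575.8 -241.7   72. ]] [ 596.76396769 -233.66584636   72.        ]
[35.18721821 25.64516783  0.        ] 36.085334733874326
[[ 582.08762171 -212.15978914   38.        ]
 [ 612.1159336  -254.87677008   38.        ]] [ 597.10177765 -233.51827961   38.        ]
t 3.95 pos [ 591.  -226.6  200.5] frac [0.0016 0.0227 0.3963] [ 0.     -0.      0.0002]
```

Call:
carry_out(increments=[0.0016,0.0227,0.08,0,0,-0.002,1,0.0016,0.0227,0.17,0,0,-0.002,1,0.0016,0.0227,0.26,0,0,-0.002,1,0.0016,0.0227,0.33,0,0,-0.002,1,0.0016,0.0227,0.38,0,0,-0.002,1,0.0016,0.0227,0.396,0,0,-0.002,1,0.0016,0.0227,0.396,0,0,-0.002,1,0.0016,0.0227,0.396,0,0,-0.002,0.2,0.0016,0.0227,0.396,0,0,-0.002,-0.3,0.0016,0.0227,0.396,0,0,-0.002,-1], force=80)

```text
time: 5.2
tool_pos: [597.2, -233.8, 42.8]
tcp_rot: [179.9, -0.0, 35.8]
ft_force: [0.8, 0.4, -0.0]
finger_gap: 32.2
grip_force: 0.0
```

Call:
carry_out(increments=[0,0,0,0,0,0,-1,0,0,0,0,0,0,-1,0,0,0,0,0,0,-1,0,0,0,0,0,0,-1,0,0,0,0,0,0,-1,0,0,0,0,0,0,-1,0,0,0,0,0,0,-1,0,0,0,0,0,0,-1,0,0,0,0,0,0,-1,0,0,0,0,0,0,-1])

```text
time: 6.45
tool_pos: [597.1, -233.7, 42.5]
tcp_rot: [180.0, -0.0, 35.8]
ft_force: [-1.1, 1.1, 4.7]
finger_gap: 10.7
grip_force: 78.6
```

Run:
```python
from h import *
s=sense();print(s['tool_pos'],s['tcp_rot'],s['finger_gap'],s['grip_force'],s['ft_force'],s['wrist_torque'])
go((540,85.8,185),168.7)
```

```text
[ 597.05350792 -233.72581747   42.46855847] [ 1.79966971e+02 -1.48102586e-02  3.57897214e+01] 10.684298139641696 78.5579252243042 [-1.09443678  1.1479961   4.74115141] [0.01449826 0.07410653 0.00577764]
t 6.45 pos [ 597.1 -233.7   42.5] frac [ 0.3515 -0.7312 -0.3567] [ 1.000e-04  1.000e-04 -3.692e-01]
```

Gripped well. Lift, then carry to above the socket.

Call:
carry_out(increments=[0,0,-0.04,0,0,0,-1,0,0,-0.1,0,0,0,-1,0,0,-0.18,0,0,0,-1,0,0,-0.26,0,0,0,-1,0,0,-0.32,0,0,0,-1,0.02,-0.04,-0.35,0,0,-0.025,-1,0.06,-0.12,-0.357,0,0,-0.05,-1,0.11,-0.23,-0.357,0,0,-0.075,-1,0.16,-0.34,-0.357,0,0,-0.1,-1,0.21,-0.45,-0.357,0,0,-0.125,-1])

```text
time: 7.7
tool_pos: [558.8, -37.0, 185.1]
tcp_rot: [-180.0, -0.0, 81.1]
ft_force: [0.8, 1.2, -2.5]
finger_gap: 11.2
grip_force: 78.1
```

Run:
```python
from h import *
s=sense();print(s['tool_pos'],s['tcp_rot'],s['finger_gap'],s['grip_force'],s['ft_force'])
go((540,85.8,185),168.7)
```

```text
[558.80892635 -36.97616168 185.13012643] [-1.79973021e+02 -4.55982916e-03  8.10730484e+01] 11.18073191332136 78.13397526741028 [ 0.79624088  1.16638988 -2.53786821]
t 7.7 pos [558.8 -37.  185.1] frac [ 0.2959 -0.0941  0.0004] [-1.000e-04 -1.000e-04 -2.434e-01]
```

Call:
carry_out(increments=[0.06,-0.02,0,0,0,-0.028,-1,0.12,-0.04,0,0,0,-0.056,-1,0.18,-0.06,0,0,0,-0.084,-1,0.24,-0.08,0,0,0,-0.112,-1,0.28,-0.09,0,0,0,-0.14,-1,0.29,-0.092,0,0,0,-0.168,-1,0.29,-0.092,0,0,0,-0.196,-1,0.29,-0.092,0,0,0,-0.222,-1,0.29,-0.092,0,0,0,-0.24,-1,0.29,-0.092,0,0,0,-0.24,-1])

```text
time: 8.95
tool_pos: [541.6, 81.9, 185.0]
tcp_rot: [-180.0, -0.0, 167.1]
ft_force: [0.1, -0.2, -1.7]
finger_gap: 10.8
grip_force: 78.2
```

Run:
```python
from h import *
s=sense();w=cal('wrist'); im=viewer.snapshot('wrist')[:,:,::-1]
np.savez('pics/w3.npz',**w); print(s['tool_pos'],s['tcp_rot'],s['joint_pos'],s['finger_gap'])
t=viewer.snapshot('top')[:,:,::-1]
cv2.imwrite('pics/w3.png',cv2.resize(im[40:340,160:560],(800,600),interpolation=cv2.INTER_CUBIC))
sc=viewer.snapshot('scene')[:,:,::-1]; cv2.imwrite('pics/s3.png',sc); cv2.imwrite('pics/t3.png',t)
go((540,85.8,145),168.7)
```

```text
[541.56209072  81.94751861 185.04101147] [-1.79991745e+02 -3.01876093e-02  1.67145894e+02] [ 3.24057278e+00  9.16837577e-01  9.70080697e+01  4.41166535e-04
  8.21063858e+01 -7.39053840e+01] 10.801199089196867
t 9.1 pos [541.7  81.9 185. ] frac [0.0064 0.0085 0.0999] [-0.     -0.     -0.0046]
```

View pics/w3.png

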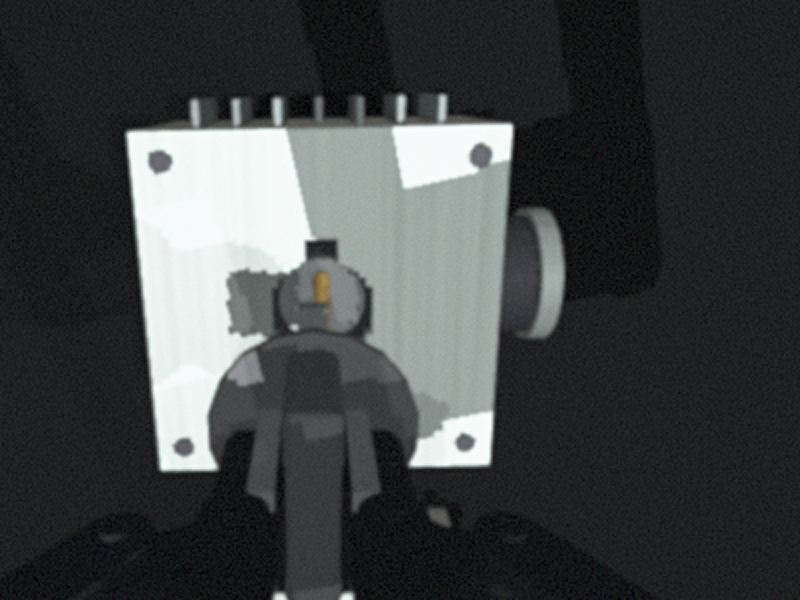

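The picture shows the plate corners at crop (127,131), (513,123), (491,465) and (160,471), a notch at (321,249), and the held insert's disc spanning x 208–418.

Run:
```python
from h import *
w=dict(np.load('pics/w3.npz'))
f=lambda u,v,z:ray(w,(160+(u+.5)/2-.5,40+(v+.5)/2-.5),z)
P=np.array([f(*q,90) for q in [(127,131),(513,123),(491,465),(160,471)]]);print(P.round(1),P.mean(0))
S=np.array([f(*q,90) for q in [(160,161),(481,155),(465,442),(183,447)]]);print('screws',S.round(1),S.mean(0))
for Q in(P,S):
  for a,b in((2,1),(3,0)):
    d=Q[a]-Q[b];print(np.degrees(np.arctan2(d[1],d[0])),np.hypot(*d[:2]))
  for a,b in((0,1),(3,2)):
    d=Q[b]-Q[a];print(np.degrees(np.arctan2(d[1],d[0]))-90,np.hypot(*d[:2]))
print('notch',f(321,241,90),f(306,249,90),f(337,249,90))
print('disc',f(208,425,180.5),f(418,425,180.5), sense()['tool_pos'])
```

```text
[[462.6  34.7  90. ]
 [488.8 161.6  90. ]
 [616.2 135.8  90. ]
 [590.    7.9  90. ]] [539.40452138  84.97247345  90.        ]
screws [[474.6  42.6  90. ]
 [496.8 149.6  90. ]
 [603.9 127.4  90. ]
 [581.7  19.7  90. ]] [539.26035554  84.82013683  90.        ]
-11.441186666757837 129.98722943719628
-11.891570918610363 130.1197929396568
-11.66040656668595 129.5790161277952
-11.602297188936717 130.60140456322995
-11.71549775477452 109.33066706994887
-12.08267261318992 109.54880246696001
-11.756737929553736 109.2371326381614
-11.6439637056328 109.93921888514843
notch [513.80864051  90.08193076  90.        ] [515.44639135  84.26570824  90.        ] [517.88159777  94.98456369  90.        ]
disc [532.25434209  57.4168963  180.5       ] [543.32124399 106.18355503 180.5       ] [541.74359306  81.92969344 184.97127726]
```

Run:
```python
from h import *
go((539.7,85.7,136),168.3)
```

```text
t 9.1 pos [541.7  81.9 185. ] frac [0.0071 0.008  0.1224] [-0.     -0.     -0.0035]
```

Call:
carry_out(increments=[0.0071,0.008,0.02,0,0,-0.0035,-1,0.0071,0.008,0.05,0,0,-0.0035,-1,0.0071,0.008,0.08,0,0,-0.0035,-1,0.0071,0.008,0.1,0,0,-0.0035,-1,0.0071,0.008,0.115,0,0,-0.0035,-1,0.0071,0.008,0.122,0,0,-0.0035,-1,0.0071,0.008,0.13,0,0,-0.0035,-1,0.0071,0.008,0.138,0,0,-0.0035,-1,0.0071,0.008,0.145,0,0,-0.0035,-1,0.0071,0.008,0.145,0,0,-0.0035,-1])

```text
time: 10.35
tool_pos: [539.7, 85.7, 126.6]
tcp_rot: [-180.0, -0.0, 168.4]
ft_force: [0.0, -0.0, -2.6]
finger_gap: 10.4
grip_force: 78.2
```

Run:
```python
from h import *
s=sense();print(s['tool_pos'],s['tcp_rot'],s['ft_force'],s['wrist_torque'],s['finger_gap'])
go((539.7,85.7,114),168.3)
```

```text
[539.70861836  85.67333136 126.64036267] [-1.79993155e+02 -2.11101820e-02  1.68447527e+02] [ 0.00365276 -0.04247207 -2.64777586] [-0.0347206   0.00819638  0.00027051] 10.447177141567408
t 10.35 pos [539.7  85.7 126.6] frac [0.     0.0001 0.0316] [-0.     -0.0001  0.0004]
```

Foot is in the hole with no side force. Continue slowly so the lugs enter the notches.

Call:
carry_out(increments=[0,0,0.004,0,0,0,-1,0,0,0.008,0,0,0,-1,0,0,0.012,0,0,0,-1,0,0,0.016,0,0,0,-1,0,0,0.02,0,0,0,-1,0,0,0.024,0,0,0,-1,0,0,0.028,0,0,0,-1,0,0,0.03,0,0,0,-1,0,0,0.03,0,0,0,-1,0,0,0.03,0,0,0,-1])

```text
time: 11.6
tool_pos: [539.9, 85.7, 115.0]
tcp_rot: [-180.0, 0.0, 168.4]
ft_force: [-1.8, -0.4, 1.7]
finger_gap: 10.6
grip_force: 78.5
```

Run:
```python
from h import *
s=sense();print(s['tool_pos'],s['tcp_rot'],s['ft_force'],s['wrist_torque'],s['finger_gap'])
```

```text
[539.90601246  85.67451622 115.03668547] [-1.79999423e+02  6.63526003e-03  1.68449157e+02] [-1.83296324 -0.39859805  1.74489912] [-0.0548314   0.29885735  0.05033314] 10.610038698112822
```

Force matches the spring, so the insert is seated in the notches. Push down.

Call:
carry_out(increments=[0.001,0,0.004,0,0,0,-1,0.001,0,0.008,0,0,0,-1,0.001,0,0.012,0,0,0,-1,0.001,0,0.016,0,0,0,-1,0.001,0,0.018,0,0,0,-1,0.001,0,0.018,0,0,0,-1,0.001,0,0.018,0,0,0,-1,0.001,0,0.018,0,0,0,-1,0.001,0,0.018,0,0,0,-1,0.001,0,0.018,0,0,0,-1], force=110)

```text
time: 12.85
tool_pos: [539.9, 85.7, 108.1]
tcp_rot: [180.0, 0.1, 168.4]
ft_force: [-0.4, -0.9, 6.1]
finger_gap: 10.1
grip_force: 109.6
```

Run:
```python
from h import *
s=sense();print(s['tool_pos'],s['tcp_rot'],s['ft_force'],s['wrist_torque'],s['finger_gap'],s['grip_force'])
```

```text
[539.86713555  85.69685444 108.07426182] [1.79993259e+02 5.05958239e-02 1.68443381e+02] [-0.41941548 -0.88405618  6.05238499] [-0.21937245  0.12953315 -0.03526666] 10.074804371253098 109.61393237113953
```

Plunger is about 10 mm down, lugs clear. Twist clockwise (+ tool z).

Call:
carry_out(increments=[0,0,0,0,0,0.02,-1,0,0,0,0,0,0.045,-1,0,0,0,0,0,0.07,-1,0,0,0,0,0,0.095,-1,0,0,0,0,0,0.12,-1,0,0,0,0,0,0.145,-1,0,0,0,0,0,0.17,-1,0,0,0,0,0,0.195,-1,0,0,0,0,0,0.22,-1,0,0,0,0,0,0.24,-1])

```text
time: 14.1
tool_pos: [540.4, 86.0, 108.4]
tcp_rot: [179.9, -0.0, 81.8]
ft_force: [1.2, -0.0, 5.5]
finger_gap: 10.2
grip_force: 110.0
```

Run:
```python
from h import *
s=sense();print(s['tool_pos'],s['tcp_rot'],s['ft_force'],s['wrist_torque'],s['finger_gap'],s['grip_force'],s['joint_pos'])
go((539.9,85.7,108),78.3)
```

```text
[540.38289689  85.9864915  108.39689269] [ 1.79879867e+02 -3.69659163e-02  8.17970358e+01] [ 1.19777245 -0.03603343  5.48720523] [ 0.00331685 -0.26182013  0.13838665] 10.169178267193322 109.97321963310242 [3.66446018e+00 4.57453497e+00 1.01545314e+02 1.19476355e-02
 7.37549840e+01 1.18641334e+01]
t 14.1 pos [540.4  86.  108.4] frac [-0.0009 -0.0011  0.001 ] [ 0.0003 -0.0001  0.0097]
```

Call:
carry_out(increments=[0,0,0,0,0,0.012,-1,0,0,0,0,0,0.012,-1,0,0,0,0,0,0.012,-1,0,0,0,0,0,0.012,-1,0,0,0,0,0,0.012,-1,0,0,0,0,0,0.012,-1,0,0,0,0,0,0.012,-1,0,0,0,0,0,0.012,-1,0,0,0,0,0,0.012,-1,0,0,0,0,0,0.012,-1])

```text
time: 15.35
tool_pos: [540.4, 86.0, 108.4]
tcp_rot: [179.9, -0.0, 77.7]
ft_force: [2.0, 0.3, 5.7]
finger_gap: 10.3
grip_force: 110.0
```

Run:
```python
from h import *
s=sense();print(s['tool_pos'],s['tcp_rot'],s['ft_force'],s['wrist_torque'],s['grip_force'],s['qd'])
im=viewer.snapshot('wrist')[:,:,::-1]
cv2.imwrite('pics/w4.png',im)
```

```text
[540.40285416  85.95822996 108.39953762] [ 1.79881408e+02 -4.31752950e-02  7.77421140e+01] [2.00096409 0.2732783  5.71946455] [ 0.0021414  -0.17765289  0.16702479] 109.96992588043213 [-0.03478796  0.05049026 -0.03629552  0.04392593  0.09470445  0.04852782]
```

View pics/w4.png

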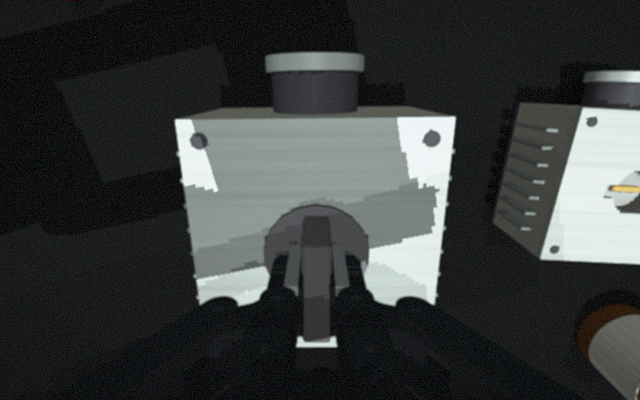

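The wing at (317,280) lies along the house's y axis, pointing at the lens tube. The disc sits close over the plate, and the wrist torque of 0.167 N m corresponds to the rotor at about 1.46 rad.

```bash
python3 -c "
from bench import order
print(order.hand_in())"
```

```text
the job is handed in; nothing more can be done
None
```

I handed the job in at about 15.4 s with the lamp insert still gripped (110 N), pushed about 10 mm down in the larger house's socket and turned a quarter turn clockwise; the hand-in returned no verdict.

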